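# Set out a rubber stamp and press its price ticket home behind the ledge lip

### The arm

A 6-joint arm with a two-finger parallel gripper is mounted at the origin on the work surface. World frame = base frame: x ahead of the robot, y to its left, z up, the work surface at z = 0. Lengths are in m, angles in rad, forces in N, time in s.
With the tool pointing down it reaches from about 0.35 to 0.775 m from the base axis. Payload 7.3 kg.
Tool frame: the origin (TCP) lies midway between the tips of the shut fingers; the grasp point (between the pads) lies 19 mm behind it (ctrl.tcp_to_grasp is the distance from the TCP to the grasp point, in m); z points along the fingers, y is the line along which they close (so a half turn about z gives the same grasp; the last joint's range is limited). The gripper opens to 92 mm and grips with 3 to 60 N. Pads are 19 mm wide; open, the fingers measure 130 mm over their backs; the gripper's body (75 mm by 190 mm) begins 47 mm behind the grasp point.
Start: joints at [1.154, 0.342, 1.524, -0, 1.275, -0.146], TCP at [0.14, 0.506, 0.227] pointing down, gripper open.
Joint ranges: [-2.53, 2.53], [-0.77, 2.02], [0.04, 2.7], [-1, 4.14], [0.28, 2.66], [-3.11, 3.11]. Speed limits (rad/s): [2.57, 2.57, 3.14, 3.14, 3.14, 3.14].

### API

Orientations are given as [roll, pitch, yaw] about the fixed x, y, z axes, in that order (R = Rz(yaw) Ry(pitch) Rx(roll)).
In Python, from plant import telemetry, eyes, ctrl gives the robot as it stands.
- The arm moves only by the tool arm_command, never from a script. Its argument "plan" is a list that holds one entry, the list of rows, each a list of 7 numbers: the shift along the world's x, y, z scaled (see below), then the turn, a rotation vector about the world's x, y, z scaled (see below), then the closure, from 0 (fully open) to 1 (shut). A call has 1 to 12 rows; each row shifts and turns the commanded pose from where the row before left it; what a row does not reach is not made up. The controller multiplies each number of a shift by 3 cm and each number of a turn by 4 degrees. A row lasts 1/12 s, in which the tool goes at most 41.7 mm and 7.16 degrees, less where a joint would pass 70% of its speed; a pose out of reach is approached as far as the arm can. A call with a number of a shift or a turn outside -1 to 1 is refused whole. A call with a gripper value outside its range is refused whole. The fingers move at their own pace and stop on an object; the grip force is fixed at half the most. Time passes only in rows, so rows that do not move let the fingers close. It gives the time, the measured TCP pose, the force, the opening and the grip force at its end, in the units of the state.
- telemetry.state(): the state, without advancing time (a new reading comes with each control period).
- eyes.read_camera(name): name is "side" or "top"; returns (picture, depth): 480x640x3 uint8, red, green, blue; 480x640 float32, m along the optical axis (not along the pixel's ray), 0 where there is no reading.
- eyes.calibration(name): a dict with "K" (3x3 intrinsics, pixels), "dist_coeffs" ([k1, k2, p1, p2, k3] as OpenCV has them; the pictures are not rectified), "eye" and "orientation" of the camera in the world. Camera axes: x right, y up, looking along -z (the intrinsics and any distortion apply to the point x, -y, -z); pixel columns grow to the right and rows downward; lengths in m; the calibration is good to about 2 mm. A picture is of the moment at which its call begins. calibration takes no time and is no camera call.
- ctrl.close_job(): hands the job in; it is judged then, once.
The state is a dict: "time": time; "joints": joint angles; "qd": joint speeds; "joint_efforts": joint torques, N m; "position": TCP position; "orientation": TCP orientation; "ft_force": force on the tool from outside, world axes, zero at the start; "moment": the same for the moment, N m; "grip_width": finger opening in m; "grip_force": force on a finger pad.
Only numpy, scipy, OpenCV 4.12 (cv2) and the standard library are available. Lean on these libraries where they do the work, as an engineer would, in place of code of your own. Each camera call takes 0.05 s, during which the arm holds its last target. There are 200 camera calls.

### The job

Set out the single rubber stamp that stands on the bench at the free place of the display ledge: stand it upright on the ledge board, square to the lip and centred behind the empty price clip, and let go of it. Then take the loose ticket holder and push it upright, ticket facing outwards like its neighbours, down behind the ledge's lip into that clip, past the spring until it is fully home; finish while still holding it there, pressed down firmly, so that it can be fixed. Leave the other stamps, the ink pad and the jar alone.

Things in the scene. Friction and masses are not known exactly. Their poses are not given: they have to be found in the camera images.
- stand: Fixed display ledge: wooden board 91 x 350 mm, top 60 mm above the bench. Origin on the bench; x outwards (away from the robot), y along the ledge, z up. Board from x = -55 to +36 mm. Aluminium lip 3 mm thick along its outer edge: inner face at x = +33 mm, 22 mm high, its top 7 mm bent outwards by 4 mm. Three price clips at y = -110, 0, +110 mm; two hold tickets (fixed), one is empty.
- clip: Empty steel price clip behind the lip, fixed. Origin: middle of its foot's upper face (2 mm above the board), 3 mm behind the lip; axes as the ledge's. A fully home holder has its origin here (or up to 6 mm to -x). Lip: inner face at x = +3 mm up to z = 13 mm, flared to x = +7 mm at z = +20 mm. Cheeks: inner faces at y = +-23 mm, 18 mm high. Sprung leaf at the back.
- leaf (a joint): Clip's sprung leaf, 40 mm long: how far (m) it is pushed back to -x; 0 at rest, at most 0.008. At rest its upright face is at x = -1 mm of the clip (z = 1 to 16 mm), flared back above to x = -9 mm at z = 28 mm (the mouth). Preload 2.4 N, plus 0.8 N per mm. A tongue pushed down meets some 2 to 6 N (more if off line) before reaching the rigid foot: press on beyond that.
- place (a point): Middle of the free standing place, on the top of the ledge board, 52 mm behind (-x of) the empty clip's tongue plane, axes as the clip's: where the centre of the stamp's underside belongs.
- stamp: The loose rubber stamp standing on the bench, 70 g (0.7 to 1.4 times that): origin at the centre of its underside, z up. Mount 28 mm (x) x 46 mm (y) x 16 mm high; above it a narrow neck, then a ridge handle 16 mm thick in x and 44 mm long in y, from 32 to 58 mm above the underside, with a rounded cap to 66 mm. Same shape as the two on the ledge.
- holder: The loose ticket holder, white plastic, 40 g, standing in the middle slot of the slotted wooden rack on the bench. Origin: middle of the tongue's lower end; z up, x out of the ticket's front. Tongue 6 mm thick (x), 40 mm wide (y), up to z = 23 mm, its lowest 7 mm tapered to 2.5 mm thick; above it the face plate 8 mm thick, 60 mm wide, from z = 22 to 68 mm.
- ticket_face (a point): Middle of the holder's front face, which carries the blank paper ticket; 4 mm in front of the holder's mid plane, 45 mm above its lower end.
- rack: Slotted dark wooden block on the bench, fixed, 90 (x) x 80 (y) x 24 mm high, origin at the centre of its underside; three slots along y at x = -30, 0, +30 mm, 7.5 x 43 mm and 16 mm deep (slot floor 8 mm above the bench). The holder stands in the middle slot, its axes as the rack's.
- stamp_a: A stamp already standing on the ledge at another place (same shape as the loose one). Leave alone.
- stamp_b: The other stamp already standing on the ledge. Leave alone.
- inkpad: Flat ink pad tin, 70 x 110 x 15 mm, lying on the bench. Origin at the centre of its underside. Leave alone.
- jar: Small dark open pot, 72 mm across and 60 mm high, on the bench. Origin at the centre of its underside. Leave alone.
Mind the look-alikes: they are no part of the job. What is shaped like the holder but turquoise is not meant. What is shaped like the stamp but green is not meant.

How it is judged:
On the way, in this order (a step that is already met when the one before it is completed fails the run):
1. the loose stamp stands released at the free place on the ledge (x of stamp in the frame of place between -0.018 and 0.018 m and y of stamp in the frame of place between -0.015 and 0.015 m and z of stamp in the frame of place between -0.004 and 0.004 m and angle between stamp's own z axis and vertical below 0.1 rad and angle between the x axis of stamp and the x axis of clip, either way round below 0.2 rad and contact force between the fingers and stamp below 0.1 N and linear speed of stamp below 0.02 m/s), for 0.2 s.
2. the ticket holder is fully home in the empty clip, behind the lip (z of holder in the frame of clip between -0.003 and 0.002 m and x of holder in the frame of clip between -0.006 and 0.003 m and y of holder in the frame of clip between -0.005 and 0.005 m and angle between holder's own z axis and vertical below 0.12 rad and x of ticket_face in the frame of clip above -0.003 m and angle between the x axis of holder and the x axis of clip, either way round below 0.15 rad), for 0.2 s.
At the end, for the whole second after the job is handed in: Stamp upright on the ledge, released, within 18 mm across and 15 mm along of the free place, square within 0.2 rad; holder upright in the clip, ticket outwards, within 2 mm of the foot and 5 mm along of the middle, still touched by the robot and pressed on the clip with over 4 N (all of step 1 and all of step 2 and contact force between holder and clip above 4 N and contact force between the fingers and holder above 2 N and linear speed of holder below 0.02 m/s); the arm keeps its last pose, push and grip.
It fails at once if a displayed stamp, the ink pad or the jar is moved by more than 15 mm (distance of any of stamp_a, stamp_b, inkpad, jar from where it was at the start of the episode above 0.015 m).
It fails at once if a displayed stamp is knocked over (angle between any of stamp_a, stamp_b's own z axis and vertical above 0.3 rad).
It also fails if it takes over 59 s, if anything falls off the work surface, if the arm or the gripper's body presses on something with over 40 N, if the wrist force passes 120 N, or if a joint passes its speed limit or range.

## Working session

There is one attempt and no reset: what is moved stays moved. The work goes in short steps, Python scripts to look and compute and a tool call to move; the robot and the scene stay as the last step left them, time stands still between calls to the robot, and variables do not carry over. Pictures are saved under pics/ and viewed, at most 10 in all, crops included, and the job is handed in when it is done.

Besides the shell and the picture viewer there is one more tool, called as name([rows], argument=value, ...), one row to a line, values as JSON. arm_command: Moves the arm, as the interface text tells. Its arguments: {"type":"object","properties":{"plan":{"type":"array"}},"required":["plan"]}

```bash
mkdir -p pics
cat > h.py <<'E'
import numpy as np, cv2
from plant import telemetry, eyes, ctrl
from scipy.spatial.transform import Rotation as R
def rot(o):
    o=np.array(o,float)
    if o.shape==(3,3): return o
    return R.from_euler('xyz',o).as_matrix() if o.size==3 else R.from_quat(o).as_matrix()
def rays(c,uv):
    K=np.array(c['K'],float); d=np.array(c['dist_coeffs'],float)
    p=cv2.undistortPoints(np.array(uv,float).reshape(-1,1,2),K,d).reshape(-1,2)
    v=np.c_[p[:,0],-p[:,1],-np.ones(len(p))]
    return np.array(c['eye'],float), v@rot(c['orientation']).T
def onplane(c,uv,z):
    e,v=rays(c,uv); return e+v*((z-e[2])/v[:,2])[:,None]
def cloud(c,dep):
    vv,uu=np.mgrid[0:480,0:640]
    e,v=rays(c,np.c_[uu.ravel(),vv.ravel()])
    return (e+v*dep.ravel()[:,None]).reshape(480,640,3)
E
python3 - <<'E'
from h import *
for n in ('top','side'):
    p,d=eyes.read_camera(n); cv2.imwrite(f'pics/{n}0.png',p[:,:,::-1]); np.save(f'{n}_d.npy',d)
    print(n,eyes.calibration(n),d[d>0].min(),d.max())
print(telemetry.state())
E
```

```text
top {'K': array([[578.94579121,   0.        , 320.48187245],
       [  0.        , 578.94579121, 242.85802278],
       [  0.        ,   0.        ,   1.        ]]), 'dist_coeffs': array([-0.14209186,  0.        ,  0.        ,  0.        ,  0.        ]), 'eye': array([0.31195935, 0.0405948 , 1.39502976]), 'orientation': array([ 1.50093091e-01,  4.80568852e-04, -1.54737315e+00])} 0.7195736 2.3531141
side {'K': array([[451.41036765,   0.        , 322.16103662],
       [  0.        , 451.41036765, 243.39782298],
       [  0.        ,   0.        ,   1.        ]]), 'dist_coeffs': array([-0.07107677,  0.        ,  0.        ,  0.        ,  0.        ]), 'eye': array([ 0.10246284, -0.44300941,  0.60265843]), 'orientation': array([ 0.88409275,  0.01951854, -0.728014  ])} 0.40033147 3.0943253
{'time': 0.1, 'joints': array([ 1.15398285e+00,  3.42628907e-01,  1.52488846e+00, -4.04804042e-06,
        1.27537759e+00, -1.45983146e-01]), 'qd': array([-1.49687754e-03, -1.53597204e-03, -3.51335844e-03, -1.23456048e-05,
        5.90186393e-04,  1.89617252e-04]), 'joint_efforts': array([ 1.25412906e-03, -4.31999803e+01, -2.44696748e+01,  7.17263133e-02,
        5.26216964e-02, -3.20742208e-05]), 'position': array([0.1402857 , 0.50555594, 0.22613851]), 'orientation': array([-3.14030364e+00, -1.85609537e-04,  2.87076338e+00]), 'ft_force': array([-0.39631825,  1.02778922, -0.1880522 ]), 'moment': array([ 0.01164475,  0.00440347, -0.0053804 ]), 'grip_force': 0.0, 'grip_width': 0.09182996895207049}
```

View pics/top0.png

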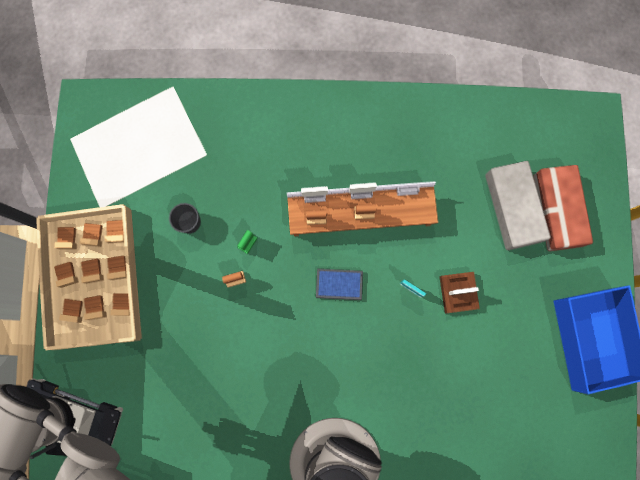

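View pics/side0.png

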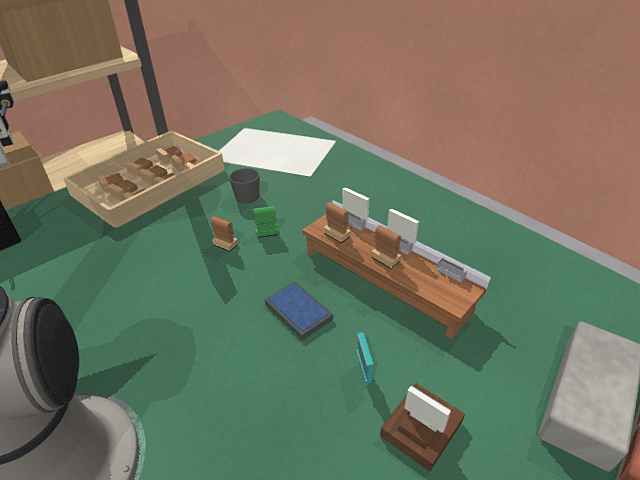

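Top view: the loose stamp is at (233,279), and at (224,233) in the side view. It could be confused with the green stamp (247,241), the ledge stamps (316,214) and (365,212), and the tray stamps around (90,270). The white holder in the rack is at (463,291), and at (428,408) in the side view. It could be confused with the turquoise one (413,288) and the ledge tickets (314,192) and (362,188). The empty clip is at (408,188). I choose the stamp at (233,279) and the holder at (463,291).

```bash
cat > m.py <<'E'
from h import *
def rect(P):
    (c,s,a)=cv2.minAreaRect(P[:,:2].astype(np.float32)*1000); return np.round(c,1),np.round(s,1),round(a,1)
E
python3 - <<'E'
from m import *
tiles=[]
for n,boxes in (('top',[(203,249,60,60),(433,261,60,60),(378,160,70,70)]),('side',[(194,203,60,60),(383,373,80,80),(425,245,70,70)])):
    im=cv2.imread(f'pics/{n}0.png'); c=eyes.calibration(n); P=cloud(c,np.load(f'{n}_d.npy'))
    tiles.append(np.hstack([cv2.resize(im[y:y+h,x:x+w],(260,260),interpolation=cv2.INTER_CUBIC) for x,y,w,h in boxes]))
    for (x,y,w,h),nm in zip(boxes,('stamp','holder','clip')):
        Q=P[y:y+h,x:x+w].reshape(-1,3); col=im[y:y+h,x:x+w].reshape(-1,3).astype(int)
        ng=~((col[:,1]>col[:,2]+8))
        for lo,hi in ((-.01,.01),(.015,.03),(.035,.055),(.055,.072),(.072,.1)):
            m=(Q[:,2]>lo)&(Q[:,2]<hi)&ng
            if m.sum()>8: print(n,nm,lo,hi,m.sum(),*rect(Q[m]),np.round(np.median(Q[m],0)*1000,1), 'zmax',round(Q[m][:,2].max()*1000,1))
    g=P[330:345,320:360] if n=='top' else P[270:300,180:220]
    print(n,'bench z',np.median(g[...,2]),g[...,2].std())
cv2.imwrite('pics/crops.png',np.vstack(tiles))
E
```

```text
top stamp -0.01 0.01 24 [422.8 248.4] [24.3 52.6] 32.7 [420.2 235.    3.1] zmax 9.8
top stamp 0.015 0.03 50 [423.  244.5] [21.9 49.1] 46.9 [420.8 244.5  17.3] zmax 23.4
top stamp 0.035 0.055 23 [423.4 246.4] [11.1 44.2] 33.8 [425.3 238.8  43.5] zmax 54.2
top stamp 0.055 0.072 132 [429.6 250.4] [16.5 44. ] 17.1 [428.4 250.6  64.6] zmax 71.9
top holder -0.01 0.01 113 [ 410.1 -293.1] [92.9 88.2] 8.8 [ 405.9 -286.6    6.6] zmax 10.0
top holder 0.015 0.03 1014 [ 408.4 -289.3] [90.9 81.9] 8.9 [ 403.8 -287.8   24. ] zmax 30.0
top holder 0.035 0.055 16 [ 404.9 -285.6] [53.3  7.3] 88.3 [ 404.9 -261.7   41.9] zmax 54.5
top holder 0.055 0.072 21 [ 408.9 -287.5] [ 9.9 55.9] 8.3 [ 407.1 -271.7   68. ] zmax 71.7
top holder 0.072 0.1 95 [ 408.9 -288.8] [ 9.3 58. ] 8.0 [ 409.2 -290.3   76.6] zmax 82.5
top clip -0.01 0.01 77 [ 623.6 -168. ] [108.8 142. ] 4.1 [ 5.886e+02 -2.126e+02  4.000e-01] zmax 9.8
top clip 0.035 0.055 90 [ 605.9 -154.1] [ 88.3 140.9] 6.8 [ 602.2 -164.8   53.7] zmax 55.0
top clip 0.055 0.072 2018 [ 606.2 -153.9] [ 88.6 141.1] 5.8 [ 604.4 -153.8   60.4] zmax 71.7
top clip 0.072 0.1
[... 760 characters left out ...]
side holder 0.055 0.072 332 [ 405.8 -291.8] [ 7.2 60.1] 12.9 [ 405.2 -293.2   63.6] zmax 72.0
side holder 0.072 0.1 373 [ 409.6 -290.9] [11.5 60. ] 8.4 [ 409.  -291.9   76.6] zmax 80.0
side clip -0.01 0.01 13 [ 693.1 -200.9] [120.6   2.4] 15.1 [ 646.6 -214.     5.7] zmax 9.8
side clip 0.015 0.03 78 [ 604.9 -197.3] [22.5 92.8] 56.2 [ 575.  -176.8   23.9] zmax 29.9
side clip 0.035 0.055 115 [ 599.7 -208. ] [ 45.1 108.7] 55.0 [ 569.1 -189.3   51.9] zmax 55.0
side clip 0.055 0.072 2369 [ 608.  -165.3] [ 92.9 121.8] 6.7 [ 616.1 -181.6   61.1] zmax 71.9
side clip 0.072 0.1 559 [ 646.8 -158.3] [ 21.6 126.6] 6.4 [ 649.3 -162.1   79.5] zmax 91.8
side bench z 0.0007744383264683408 0.045848927920921774
```

View pics/crops.png

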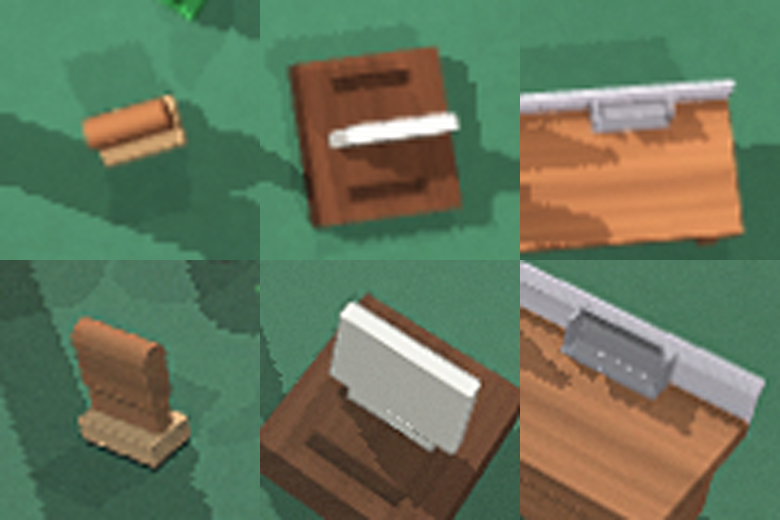

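The crops confirm a brown stamp with a tan mount, a white holder in the middle slot of the rack, and an empty grey clip with no ticket. Next I fit the ledge and clip, and compare face colours to tell which way the holder faces.

Run:
```python
from m import *
for n in ('top','side'):
    im=cv2.imread(f'pics/{n}0.png'); c=eyes.calibration(n); P=cloud(c,np.load(f'{n}_d.npy'))
    hsv=cv2.cvtColor(im,cv2.COLOR_BGR2HSV)
    x,y=P[...,0],P[...,1]; reg=(x>.5)&(x<.72)&(y>-.3)&(y<.25)
    b=reg&(P[...,2]>.055)&(P[...,2]<.066)
    c0,s,a=rect(P[b]); print(n,'board',c0,s,a,'z',np.median(P[b][:,2]))
    w=b&(hsv[...,0]<20)&(hsv[...,1]>80); print(n,'wood',*rect(P[w]),np.median(P[w][:,2]))
    lip=reg&(P[...,2]>.078)&(P[...,2]<.084)&(x>.62)&(hsv[...,1]<60); Q=P[lip]
    k=np.polyfit(Q[:,1],Q[:,0],1); print('lip-ish',lip.sum(),k,np.degrees(-np.arctan(k[0])), 'ends y',Q[:,1].min(),Q[:,1].max())
    th=np.radians(6); ex=np.array([np.cos(th),np.sin(th)]); ey=np.array([-np.sin(th),np.cos(th)])
    # clip: grey low-saturation points behind lip
    m=reg&(P[...,2]>.06)&(P[...,2]<.085)&(hsv[...,1]<70)&(y<-.1)&(y>-.24); Q=P[m]; u=Q[:,:2]@ex; v=Q[:,:2]@ey
    h,e=np.histogram(u,np.arange(.56,.66,.003)); print('u hist',[(round(e[i]*1000),int(h[i])) for i in range(len(h)) if h[i]])
    lo=u<np.percentile(u,99)-.013-.004
    if lo.sum(): print('clip v',np.percentile(v[lo],[1,3,50,97,99]), 'u',np.percentile(u[lo],[2,98]),lo.sum())
im=cv2.imread('pics/side0.png')
def z(x,y,w,h): return cv2.resize(im[y:y+h,x:x+w],(390,390),interpolation=cv2.INTER_CUBIC)
cv2.imwrite('pics/faces.png',np.hstack([z(335,180,90,90),z(395,375,65,65)]))
```

```text
top board [587.1  12.1] [105.2 476.9] 8.6 z 0.06043590114530062
top wood [595.5 -50.4] [ 88.6 348.9] 6.0 0.060322020968889056
lip-ish 261 [-0.09886177  0.63512215] 5.646015753909472 ends y -0.2178269490169676 0.12674899704939824
u hist [(611, 5), (614, 22), (617, 18), (620, 26), (623, 22), (626, 21), (629, 113), (632, 60), (635, 27)]
clip v [-0.24553579 -0.24497055 -0.22208047 -0.19860797 -0.19836942] u [0.61318344 0.61934991] 43
side board [585.    8.3] [102.8 474. ] 8.5 z 0.060915594408490925
side wood [595.4 -51. ] [ 92.4 351. ] 5.3 0.0608201427303392
lip-ish 473 [-0.1012833   0.63523993] 5.7833834005889795 ends y -0.22081174184053204 0.1260221343236822
u hist [(611, 6), (614, 49), (617, 48), (620, 66), (623, 181), (626, 55), (629, 280), (632, 208), (635, 34)]
clip v [-0.24916345 -0.24875219 -0.22512141 -0.19913194 -0.19768584] u [0.61367786 0.61894275] 90
```

View pics/faces.png

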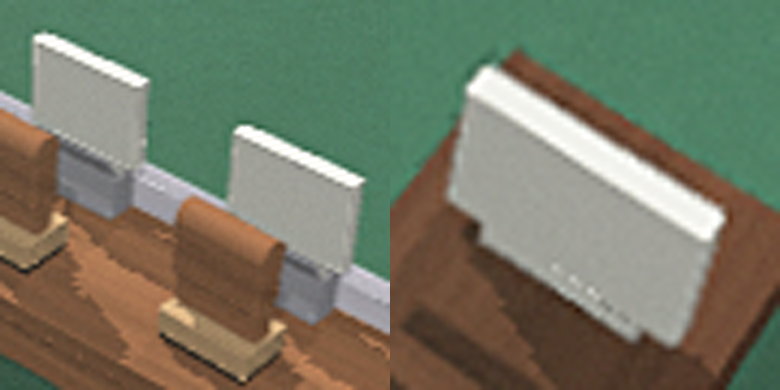

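The loose holder's near face is the same plain back that the neighbours show from behind, so its front faces +x and no half turn is needed. I'll check this in the hand. Measured positions in mm:
- **Stamp:** (428.5, 249.5), yaw about 17.5°.
- **Holder:** (409, -290), yaw about 8.4°.
- **Clip:** (647, -156, 62.5), yaw about 5.8°.
- **Place:** (595.3, -161.3, 60).

Moving now.

arm_command([
  [[0.96,-0.855,0,0,0,-0.95,0.4],[0.96,-0.855,0,0,0,-0.95,0.4],[0.96,-0.855,0,0,0,-0.95,0.4],[0.96,-0.855,0,0,0,-0.95,0.4],[0.96,-0.855,0,0,0,-0.95,0.4],[0.96,-0.855,0,0,0,-0.95,0.4],[0.96,-0.855,0,0,0,-0.95,0.4],[0.96,-0.855,0,0,0,-0.95,0.4],[0.96,-0.855,0,0,0,-0.95,0.4],[0.96,-0.855,0,0,0,-0.95,0.4],[0,0,0,0,0,-0.95,0.4],[0,0,0,0,0,-0.95,0.4]],
])

```text
time: 1.1
position: [0.4298, 0.2475, 0.2261]
orientation: [-3.141, 0.0, 2.067]
ft_force: [-0.2, 1.4, -0.3]
grip_width: 0.055
grip_force: 0.0
```

arm_command([
  [[0,0,-0.5,0,0,-0.95,0.4],[0,0,-0.7,0,0,-0.95,0.4],[0,0,-0.7,0,0,-0.95,0.4],[0,0,-0.5,0,0,0,0.4],[0,0,0,0,0,0,0.4],[0,0,0,0,0,0,0.4],[0,0,0,0,0,0,0.4]],
])

```text
time: 1.68
position: [0.4289, 0.2496, 0.1555]
orientation: [3.14, -0.0, 1.876]
ft_force: [1.5, -0.5, 0.7]
grip_width: 0.0552
grip_force: 0.0
```

arm_command([
  [[0,0,-0.85,0,0,0,0.4],[0,0,-0.85,0,0,0,0.4],[0,0,-0.85,0,0,0,0.4],[0,0,-0.85,0,0,0,0.4],[0,0,-0.8,0,0,0,0.4],[0,0,0,0,0,0,0.4],[0,0,0,0,0,0,0.4]],
])

```text
time: 2.27
position: [0.4286, 0.2495, 0.0291]
orientation: [-3.141, 0.0, 1.876]
ft_force: [0.6, 1.0, 0.2]
grip_width: 0.0553
grip_force: 0.0
```

arm_command([
  [[0,0,0,0,0,0,1],[0,0,0,0,0,0,1],[0,0,0,0,0,0,1],[0,0,0,0,0,0,1],[0,0,0,0,0,0,1],[0,0,0,0,0,0,1],[0,0,0,0,0,0,1],[0,0,0,0,0,0,1]],
])

```text
time: 2.93
position: [0.4286, 0.2494, 0.029]
orientation: [3.141, -0.0, 1.876]
ft_force: [-0.2, -0.3, 3.8]
grip_width: 0.0157
grip_force: 30.0
```

arm_command([
  [[0,0,0.5,0,0,0,1],[0,0,0.9,0,0,0,1],[0,0,0.9,0,0,0,1],[0,0,0.9,0,0,0,1],[0,0,0.9,0,0,0,1],[0,0,0.9,0,0,0,1],[0.2,-0.49,0,0,0,-0.2,1],[0.4,-0.98,0,0,0,-0.2,1],[0.4,-0.98,0,0,0,-0.2,1],[0.4,-0.98,0,0,0,-0.2,1],[0.4,-0.98,0,0,0,-0.2,1],[0.4,-0.98,0,0,0,-0.2,1]],
])

```text
time: 3.93
position: [0.4945, 0.0863, 0.1786]
orientation: [-3.141, -0.0, 1.792]
ft_force: [0.9, 0.6, -0.4]
grip_width: 0.0158
grip_force: 30.0
```

arm_command([
  [[0.4,-0.98,0,0,0,-0.2,1],[0.4,-0.98,0,0,0,-0.2,1],[0.4,-0.98,0,0,0,-0.2,1],[0.4,-0.98,0,0,0,-0.2,1],[0.4,-0.98,0,0,0,-0.2,1],[0.4,-0.98,0,0,0,-0.2,1],[0.4,-0.98,0,0,0,-0.2,1],[0.4,-0.98,0,0,0,-0.2,1],[0.17,-0.47,0,0,0,-0.1,1],[0,0,0,0,0,0,1],[0,0,0,0,0,0,1],[0,0,0,0,0,0,1]],
])

```text
time: 4.93
position: [0.595, -0.1607, 0.1783]
orientation: [-3.141, -0.001, 1.674]
ft_force: [0.2, 0.9, -0.7]
grip_width: 0.016
grip_force: 30.0
```

arm_command([
  [[0,0,-0.7,0,0,0,1],[0,0,-0.7,0,0,0,1],[0,0,-0.6,0,0,0,1],[0,0,-0.4,0,0,0,1],[0,0,-0.2,0,0,0,1],[0,0,0,0,0,0,1],[0,0,0,0,0,0,1],[0,0,0,0,0,0,1]],
])

```text
time: 5.6
position: [0.5961, -0.1614, 0.102]
orientation: [3.14, 0.001, 1.674]
ft_force: [0.0, 0.7, -0.6]
grip_width: 0.0157
grip_force: 30.0
```

Run:
```python
from m import *
p,d=eyes.read_camera('side'); im=p[:,:,::-1]; np.save('s1.npy',d)
cv2.imwrite('pics/s1.png',cv2.resize(im[150:360,320:600],(800,600)))
P=cloud(eyes.calibration('side'),d)
Q=P[230:330,380:500].reshape(-1,3); col=im[230:330,380:500].reshape(-1,3).astype(int)
print(telemetry.state()['position'],telemetry.state()['ft_force'])
```

```text
[ 0.59617718 -0.16152064  0.10201046] [-0.12085905  0.34036342  0.00106182]
```

View pics/s1.png

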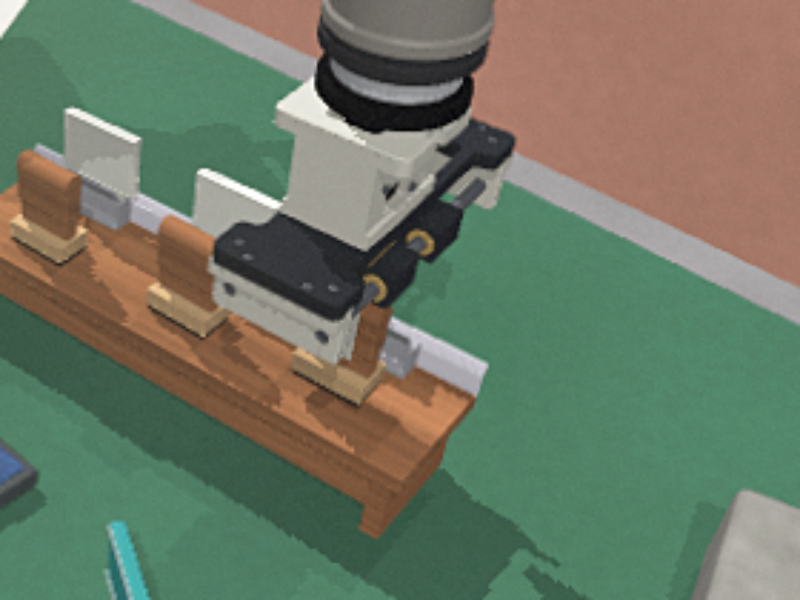

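The stamp hangs upright over the free place, mount at about (340,370) in the crop, aligned with the empty clip at (400,350) and clear of its neighbours. Lowering the last 13 mm.

arm_command([
  [[0,0,-0.2,0,0,0,1],[0,0,-0.15,0,0,0,1],[0,0,-0.05,0,0,0,1],[0,0,-0.03,0,0,0,1],[0,0,0,0,0,0,1],[0,0,0,0,0,0,1],[0,0,0,0,0,0,1]],
])

```text
time: 6.23
position: [0.5956, -0.1616, 0.089]
orientation: [3.141, 0.0, 1.673]
ft_force: [-3.8, 1.7, 8.1]
grip_width: 0.0159
grip_force: 30.0
```

Contact, about 8 N. Releasing.

arm_command([
  [[0,0,0.02,0,0,0,0.6],[0,0,0,0,0,0,0.6],[0,0,0,0,0,0,0.6],[0,0,0,0,0,0,0.6],[0,0,0.5,0,0,0,0.6],[0,0,0.9,0,0,0,0.6],[0,0,0.9,0,0,0,0.6],[0,0,0.9,0,0,0,0.6]],
])

```text
time: 6.9
position: [0.5953, -0.1615, 0.185]
orientation: [-3.141, -0.001, 1.673]
ft_force: [-0.0, 0.6, -0.2]
grip_width: 0.0364
grip_force: 0.0
```

arm_command([
  [[-0.5,-0.35,0,0,0,0,0.4],[-1,-0.7,0,0,0,0,0.4],[-1,-0.7,0,0,0,0.2,0.4],[-1,-0.7,0,0,0,0.2,0.4],[-1,-0.7,0,0,0,0.2,0.4],[-1,-0.7,0,0,0,0,0.4],[-0.7,-0.44,0,0,0,0,0.4],[0,0,0,0,0,0,0.4],[0,0,0,0,0,0,0.4]],
])

```text
time: 7.65
position: [0.4088, -0.291, 0.1845]
orientation: [3.141, -0.0, 1.713]
ft_force: [-0.4, -0.3, 0.4]
grip_width: 0.0548
grip_force: 0.0
```

Run:
```python
from m import *
s=telemetry.state(); print(s['position'],s['orientation'])
for n,b in (('top',(378,160,70,75)),('side',(390,215,110,90))):
    p,d=eyes.read_camera(n); im=np.ascontiguousarray(p[:,:,::-1]); P=cloud(eyes.calibration(n),d)
    if n=='side': cv2.imwrite('pics/s2.png',cv2.resize(im[150:360,320:600],(800,600)))
    x,y=P[...,0],P[...,1]
    reg=(x>.55)&(x<.63)&(y>-.21)&(y<-.11)
    for lo,hi in ((.074,.082),(.095,.115),(.115,.132)):
        m=reg&(P[...,2]>lo)&(P[...,2]<hi)
        if m.sum()>8: print(n,lo,m.sum(),*rect(P[m]),P[m][:,2].max())
    hol=(x>.36)&(x<.46)&(y>-.34)&(y<-.24)&(P[...,2]>.07)&(P[...,2]<.085)
    if hol.sum()>8: print(n,'holder',*rect(P[hol]))
```

```text
[ 0.40883095 -0.29101069  0.18454628] [ 3.14120404e+00 -6.15575112e-06  1.71252936e+00]
top 0.074 69 [ 595.9 -160.9] [27.1 46. ] 5.3 0.0818991715036268
top 0.095 39 [ 588.5 -158.2] [42.7 12.6] 74.8 0.11471663763689643
top 0.115 128 [ 594.6 -160.8] [16.4 42.3] 4.2 0.1315956941814318
top holder [ 407.3 -276.9] [ 9.4 35.7] 7.9
side holder [ 409.8 -290.5] [11.7 60.3] 8.9
```

View pics/s2.png

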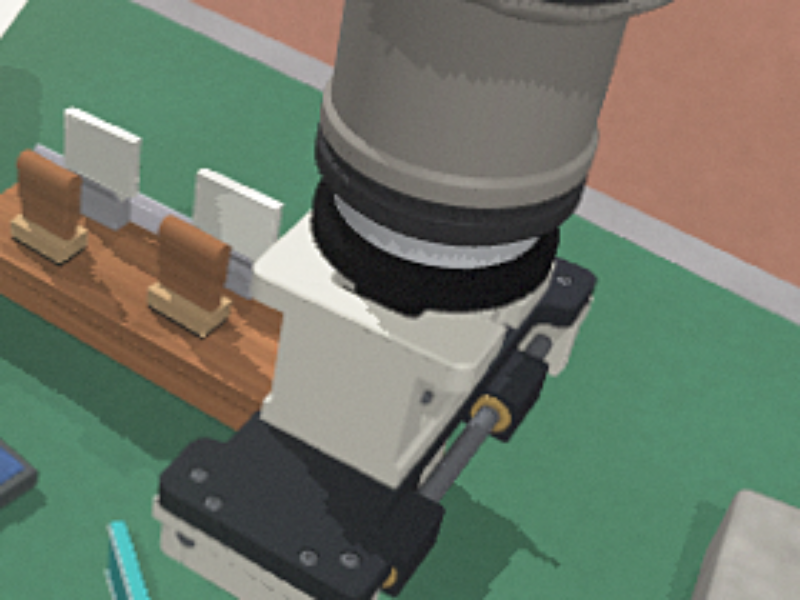

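The gripper hides the placed stamp from the side, but top depth puts it upright at (595.9, -160.9), within about 1 mm of the place, and its neighbours haven't moved. The gripper is above the holder, so I descend and grip.

arm_command([
  [[0,0,-0.9,0,0,0.05,0.4],[0,0,-0.9,0,0,0,0.4],[0,0,-0.9,0,0,0,0.4],[0,0,-0.9,0,0,0,0.4],[0,0,-0.9,0,0,0,0.4],[0,0,-0.4,0,0,0,0.4],[0,0,0,0,0,0,0.4],[0,0,0,0,0,0,0.4]],
])

```text
time: 8.42
position: [0.4102, -0.2895, 0.037]
orientation: [-3.141, -0.001, 1.72]
ft_force: [-0.7, 0.3, 0.0]
grip_width: 0.0547
grip_force: 0.0
```

arm_command([
  [[0,0,0,0,0,0,1],[0,0,0,0,0,0,1],[0,0,0,0,0,0,1],[0,0,0,0,0,0,1],[0,0,0,0,0,0,1],[0,0,0,0,0,0,1],[0,0,0,0,0,0,1],[0,0,0,0,0,0,1],[0,0,0,0,0,0,1]],
])

```text
time: 9.17
position: [0.4094, -0.2904, 0.0375]
orientation: [-3.141, 0.0, 1.719]
ft_force: [-0.8, 0.7, 1.8]
grip_width: 0.0078
grip_force: 30.0
```

arm_command([
  [[0,0,0.4,0,0,0,1],[0,0,0.8,0,0,0,1],[0,0,0.9,0,0,0,1],[0,0,0.9,0,0,0,1],[0,0,0.9,0,0,0,1],[0,0,0.9,0,0,0,1],[0,0,0.2,0,0,-1,1],[0,0,0,0,0,-1,1],[0,0,0,0,0,-1,1],[0,0,0,0,0,-1,1],[0,0,0,0,0,-1,1],[0,0,0,0,0,-1,1]],
])

```text
time: 10.17
position: [0.4094, -0.2902, 0.1873]
orientation: [-3.141, -0.0, 1.296]
ft_force: [0.6, -0.2, -0.1]
grip_width: 0.0076
grip_force: 30.0
```

arm_command([
  [[0,0,0,0,0,-1,1],[0,0,0,0,0,-1,1],[0,0,0,0,0,-1,1],[0,0,0,0,0,-1,1],[0,0,0,0,0,-1,1],[0,0,0,0,0,-1,1],[0,0,0,0,0,-1,1],[0,0,0,0,0,-1,1],[0,0,0,0,0,-1,1],[0,0,0,0,0,-1,1],[0,0,0,0,0,-1,1],[0,0,0,0,0,-1,1]],
])

```text
time: 11.17
position: [0.4094, -0.2902, 0.1873]
orientation: [-3.141, 0.0, 0.459]
ft_force: [0.3, 0.6, -0.2]
grip_width: 0.0081
grip_force: 30.0
```

arm_command([
  [[0,0,0,0,0,-1,1],[0,0,0,0,0,-1,1],[0,0,0,0,0,-1,1],[0,0,0,0,0,-1,1],[0,0,0,0,0,-1,1],[0,0,0,0,0,-1,1],[0,0,0,0,0,-1,1],[0,0,0,0,0,-1,1],[0,0,0,0,0,-1,1],[0,0,0,0,0,-1,1],[0,0,0,0,0,0,1],[0,0,0,0,0,0,1]],
])

```text
time: 12.17
position: [0.4094, -0.2902, 0.1873]
orientation: [-3.141, 0.0, -0.234]
ft_force: [0.5, -0.6, -0.5]
grip_width: 0.008
grip_force: 30.0
```

Run:
```python
from m import *
p,d=eyes.read_camera('side'); s=telemetry.state(); print(s['position'],s['orientation'],s['joints'][5])
K=eyes.calibration('side'); t=np.array(s['position']); 
v=(t-K['eye'])@rot(K['orientation']); u=int(K['K'][0,0]*v[0]/-v[2]+K['K'][0,2]); w=int(K['K'][1,1]*-v[1]/-v[2]+K['K'][1,2]); print(u,w)
u=min(max(u,75),565); w=min(max(w,60),420)
cv2.imwrite('pics/face2.png',cv2.resize(p[w-60:w+60,u-75:u+75,::-1],(750,600),interpolation=cv2.INTER_CUBIC))
```

```text
[ 0.40945973 -0.29023064  0.18733446] [-3.14149514e+00  2.17319834e-04 -2.33734416e-01] 1.0351238310405844
442 347
```

View pics/face2.png

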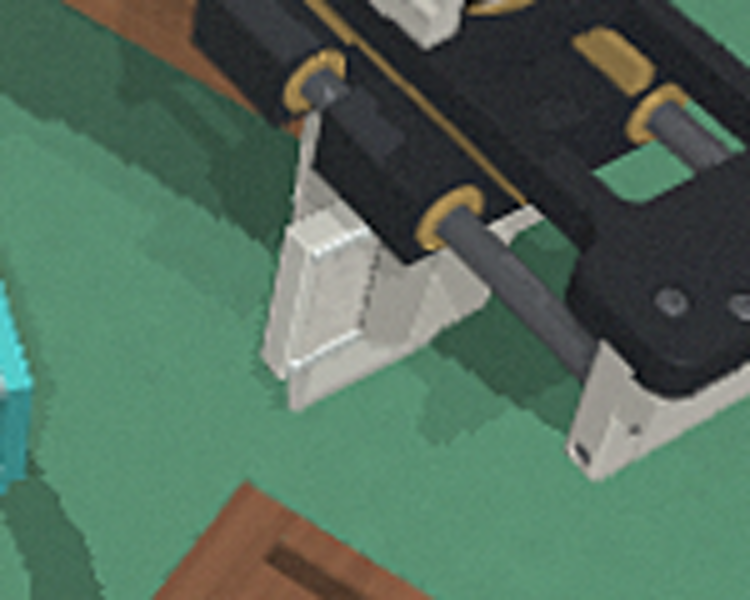

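The +x face has a raised ticket frame with rails at about (340,230) and (330,370), unlike the plain back. So it's the front, and the holder should go in unflipped. Turning back and moving over the clip.

arm_command([
  [[0,0,0,0,0,0.98,1],[0,0,0,0,0,0.98,1],[0,0,0,0,0,0.98,1],[0,0,0,0,0,0.98,1],[0,0,0,0,0,0.98,1],[0,0,0,0,0,0.98,1],[0,0,0,0,0,0.98,1],[0,0,0,0,0,0.98,1],[0,0,0,0,0,0.98,1],[0,0,0,0,0,0.98,1],[0,0,0,0,0,0.98,1],[0,0,0,0,0,0.98,1]],
])

```text
time: 13.22
position: [0.4095, -0.2903, 0.1874]
orientation: [-3.142, 0.0, 0.59]
ft_force: [0.5, -0.3, -0.5]
grip_width: 0.0078
grip_force: 30.0
```

arm_command([
  [[0.4,0.2,0,0,0,0.97,1],[0.6,0.35,0,0,0,0.97,1],[0.6,0.35,0,0,0,0.97,1],[0.6,0.35,0,0,0,0.97,1],[0.6,0.35,0,0,0,0.97,1],[0.6,0.35,0,0,0,0.97,1],[0.6,0.35,0,0,0,0.97,1],[0.6,0.35,0,0,0,0.97,1],[0.6,0.35,0,0,0,0.97,1],[0.6,0.35,0,0,0,0.97,1],[0.6,0.35,0,0,0,0.97,1],[0.6,0.35,0,0,0,0.97,1]],
])

```text
time: 14.22
position: [0.6203, -0.1681, 0.1872]
orientation: [-3.141, -0.0, 1.403]
ft_force: [0.9, -0.0, 0.0]
grip_width: 0.0082
grip_force: 30.0
```

arm_command([
  [[0.6,0.35,0,0,0,0.97,1],[0.27,0.06,0,0,0,0.97,1],[0,0,0,0,0,0.97,1],[0,0,0,0,0,0.97,1],[0,0,0,0,0,0,1],[0,0,0,0,0,0,1],[0,0,0,0,0,0,1]],
])

```text
time: 14.8
position: [0.6455, -0.1566, 0.1874]
orientation: [-3.142, -0.0, 1.667]
ft_force: [-0.1, -0.8, -0.0]
grip_width: 0.0081
grip_force: 30.0
```

arm_command([
  [[0,0,-0.5,0,0,0.08,1],[0,0,-0.6,0,0,0,1],[0,0,-0.6,0,0,0,1],[0,0,-0.3,0,0,0,1],[0,0,0,0,0,0,1],[0,0,0,0,0,0,1],[0,0,0,0,0,0,1]],
])

```text
time: 15.38
position: [0.6463, -0.1568, 0.1287]
orientation: [3.14, 0.001, 1.674]
ft_force: [0.3, -0.4, -0.2]
grip_width: 0.0084
grip_force: 30.0
```

Run:
```python
from m import *
p,d=eyes.read_camera('side'); print(telemetry.state()['position'],telemetry.state()['orientation'])
cv2.imwrite('pics/s3.png',cv2.resize(p[190:310,395:555,::-1],(800,600),interpolation=cv2.INTER_CUBIC))
P=cloud(eyes.calibration('side'),d); x,y,z=P[...,0],P[...,1],P[...,2]
th=np.radians(5.8); ex=np.array([np.cos(th),np.sin(th)]); ey=np.array([-ex[1],ex[0]]); C=np.array([.647,-.156])
u=(P[...,:2]-C)@ex; v=(P[...,:2]-C)@ey
hsv=cv2.cvtColor(p,cv2.COLOR_RGB2HSV); g=hsv[...,1]<60
for lo,hi in ((.062,.08),(.083,.092),(.096,.114),(.118,.135)):
    m=(z>lo)&(z<hi)&(abs(u+.005)<.02)&(abs(v)<.045)&g
    if m.sum()>5: print(lo,m.sum(),'u',np.percentile(u[m],[5,50,95])*1000,'v',np.percentile(v[m],[1,4,50,96,99])*1000)
```

```text
[ 0.64637535 -0.15679393  0.12893195] [3.13923839e+00 1.08587415e-03 1.67396724e+00]
0.062 258 u [-10.30299852   1.87541734   6.32818629] v [-44.74872847 -43.19882845 -24.16118335  16.6048141   33.97812719]
0.083 41 u [-9.78335608  4.78177022  7.23221605] v [-43.30162779 -41.0474235  -14.38025802  41.85408655  43.02774041]
0.096 138 u [-4.1524402  -2.38429077 -0.21918506] v [-21.73812932 -21.03193571  -2.13397554  17.54130466  18.7794587 ]
0.118 161 u [-5.77533931 -3.55262328 -1.67282913] v [-30.77332834 -30.24453009 -12.97211212  20.29685513  26.83292493]
```

View pics/s3.png

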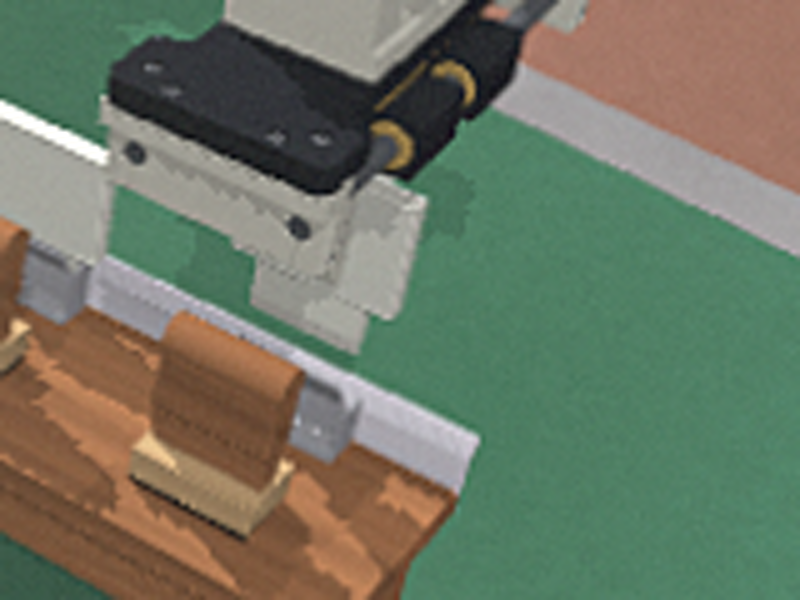

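The picture shows the tongue at (310,315) directly above the empty clip at (325,410), with the placed stamp upright in front at (225,410). Offsets are under 1 mm, so I trim and insert slowly.

arm_command([
  [[-0.02,0.03,-0.2,0,0,0,1],[0,0,-0.2,0,0,0,1],[0,0,-0.15,0,0,0,1],[0,0,-0.12,0,0,0,1],[0,0,-0.1,0,0,0,1],[0,0,0,0,0,0,1],[0,0,0,0,0,0,1]],
])

```text
time: 16.02
position: [0.6456, -0.1557, 0.1043]
orientation: [3.14, 0.0, 1.674]
ft_force: [4.4, -0.1, -1.3]
grip_width: 0.0081
grip_force: 30.0
```

arm_command([
  [[0,0,-0.1,0,0,0,1],[0,0,-0.1,0,0,0,1],[0,0,-0.1,0,0,0,1],[0,0,-0.05,0,0,0,1],[0,0,0,0,0,0,1],[0,0,0,0,0,0,1]],
])

```text
time: 16.52
position: [0.6451, -0.1555, 0.0932]
orientation: [-3.142, -0.0, 1.674]
ft_force: [5.6, -0.1, -0.2]
grip_width: 0.0077
grip_force: 30.0
```

arm_command([
  [[0,0,-0.03,0,0,0,1],[0,0,-0.03,0,0,0,1],[0,0,0,0,0,0,1],[0,0,0,0,0,0,1]],
])

```text
time: 16.85
position: [0.6452, -0.1555, 0.0917]
orientation: [3.141, -0.0, 1.674]
ft_force: [6.8, -0.3, 1.6]
grip_width: 0.0078
grip_force: 30.0
```

arm_command([
  [[0,0,-0.03,0,0,0,1],[0,0,-0.03,0,0,0,1],[0,0,0,0,0,0,1],[0,0,0,0,0,0,1]],
])

```text
time: 17.18
position: [0.6453, -0.1556, 0.0915]
orientation: [3.14, 0.0, 1.674]
ft_force: [2.0, 1.7, 10.2]
grip_width: 0.0079
grip_force: 30.0
```

arm_command([
  [[0,0,-0.03,0,0,0,1],[0,0,-0.01,0,0,0,1],[0,0,0,0,0,0,1],[0,0,0,0,0,0,1],[0,0,0,0,0,0,1],[0,0,0,0,0,0,1]],
])

```text
time: 17.68
position: [0.6454, -0.1556, 0.0914]
orientation: [3.14, 0.001, 1.674]
ft_force: [0.3, 1.8, 15.7]
grip_width: 0.008
grip_force: 30.0
```

Run:
```python
from m import *
p,d=eyes.read_camera('side'); s=telemetry.state(); print(s['position'],s['ft_force'])
cv2.imwrite('pics/s4.png',cv2.resize(p[190:310,395:555,::-1],(800,600),interpolation=cv2.INTER_CUBIC))
P=cloud(eyes.calibration('side'),d); z=P[...,2]
th=np.radians(5.8); ex=np.array([np.cos(th),np.sin(th)]); ey=np.array([-ex[1],ex[0]]); C=np.array([.647,-.156])
u=(P[...,:2]-C)@ex; v=(P[...,:2]-C)@ey
g=cv2.cvtColor(p,cv2.COLOR_RGB2HSV)[...,1]<60
m=(abs(u+.003)<.005)&(v<-.024)&(v>-.032)&(z>.07)&(z<.14)&g
print(m.sum(),'plate z',np.percentile(z[m],[2,98]),'u',np.median(u[m]),'v min',v[m].min())
```

```text
[ 0.64536935 -0.15556168  0.09142233] [-0.05707546  2.25371764 15.43917471]
108 plate z [0.07264989 0.13148216] u -0.004049101907722731 v min -0.03137140324238075
```

View pics/s4.png

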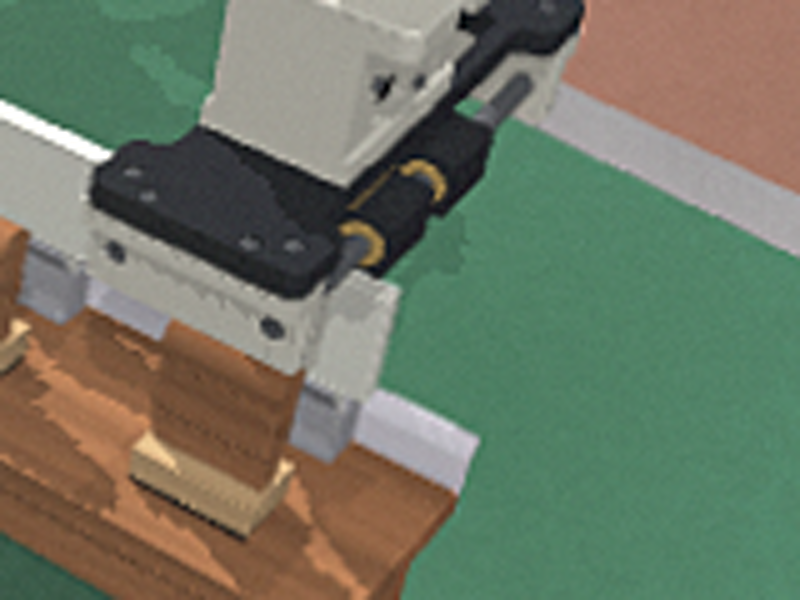

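The holder's plate at (355,335) is fully down over the clip, with its top at 0.131 m against 0.1305 m expected. It is pressed at about 15 N, and the stamp at (215,430) still stands untouched. Handing in.

```bash
python3 -c "
from plant import ctrl
print(ctrl.close_job())"
```

```text
the job is handed in; nothing more can be done
None
```

The job is handed in, with no verdict returned: the stamp stands released within about 1 mm of the free place, and the holder is fully home in the clip, ticket outwards, still gripped and pressed down with about 15 N.

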